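# Seat the long tube block in the dry-block heater

### The job

Take the long tube block by its free end, draw it out from under the bench riser and set it down on the white bench pad, then let go. Then take it again by the lifting fin on its top and lower it, without dropping it, into the well of the heater until it sits flat on the well's floor (either way round). Leave the squarish tube block where it is.

Things in the scene. Friction and masses are not known exactly. Their poses are not given: they have to be found in the camera images.
- block: Long tube block: aluminium bar 150 (x) x 50 (y) x 40 mm high, 0.3 kg, origin centre of underside. Lifting fin on top: 30 (x) x 14 (y) mm, 40 to 78 mm above underside, centred at x +30 mm. At the start its +x end with the fin is under a fixed white riser; its -x end is free, to the robot. The riser's front edge crosses it at x +2 to +18 mm; drawing it 100 mm along its own -x clears the riser.
- square_block: Squarish tube block, a bystander: aluminium, 90 (x) x 66 (y) x 40 mm, two large bores, similar fin; origin centre of underside. It stands about 140 mm beside the long block (either side), half under the same riser: a low bench shelf 300 mm wide, 140 deep, underside 112 mm above the bench, top 124, jars to 186, open in front, end panels at its two sides.
- pad: White bench pad: a fixed flat sheet 200 (x) x 160 (y) x 3 mm thick on the bench in front of the robot, roughly midway between riser and heater (each may be left or right). Origin: centre of its underside.
- heater: Dry-block heater, fixed: low white box 240 (x) x 150 (y) x 62 mm high, origin centre of underside. In its top, centred, an open rectangular well 164 (x) x 64 (y) mm, flat floor 20 mm above the bench, rim at 62 mm: the block in it ends just below the rim and only the fin stands out. No room for fingers beside the block in the well.
Mind the look-alikes: they are no part of the job. Leave any pink look-alike of the block alone.

How it is judged:
By the outcome, as a careful person would: the job done as asked, in the order asked, and still so for the second after the job is handed in, with the robot touching nothing.
It also fails if it takes over 58 s, if anything falls off the work surface, if the arm or the gripper's body presses on something with over 40 N, if the wrist force passes 120 N, or if a joint passes its speed limit or range.

### The arm

A 6-joint arm with a two-finger parallel gripper is mounted at the origin on the work surface. World frame = base frame: x ahead of the robot, y to its left, z up, the work surface at z = 0. Lengths are in mm, angles in degrees, forces in N, time in s.
With the tool pointing down it reaches from about 350 to 850 mm from the base axis. Payload 8.1 kg.
Tool frame: the origin (TCP) lies at the very end of the fingers, on their centre line; the grasp point (between the pads) lies 19 mm behind it; z points along the fingers, y is the line along which they close (so a half turn about z gives the same grasp; the last joint's range is limited). The gripper opens to 85 mm and grips with 20 to 120 N. Pads are 22 mm wide; open, the fingers measure 114 mm over their backs; the gripper's body (76 mm by 85 mm) begins 54 mm behind the grasp point. The pads swing forward as they close: fully open they stand 13 mm farther back than shut.
Start: joints at [-69.465, 7.471, 85.268, -0, 87.261, -4.893], TCP at [257.644, -541.871, 231.292] pointing down, gripper open.
Joint ranges: [-169.43, 169.43], [-51.17, 129.36], [1.28, 143.12], [-76.62, 256.62], [0, 156.53], [-152.29, 152.29]. Speed limits (degrees/s): [136.94, 136.94, 159.86, 180, 180, 180].

### API

Orientations are given as [roll, pitch, yaw] about the fixed x, y, z axes, in that order (R = Rz(yaw) Ry(pitch) Rx(roll)).
In Python, from bench import sense, eyes, job, models gives the robot as it stands. The module is installed in compiled form; this text tells all that it offers.
- The arm moves only by the tool apply_moves, never from a script. Its argument "rows" is a list of rows, each a list of 6 numbers: the shift along the tool's x, y, z in mm, then the turn, a rotation vector about the tool's x, y, z in rad. In form: [[dx, dy, dz, rx, ry, rz], ...]. A call has exactly 5 rows; each row shifts and turns the commanded pose from where the row before left it, along the tool's axes as they then stand; what a row does not reach is not made up. A row lasts 1/8 s, in which the tool goes at most 62.5 mm and 10.7 degrees, less where a joint would pass 70% of its speed; a pose out of reach is approached as far as the arm can. A call is refused whole if a number of a shift passes 62.5 or a number of a turn 0.188, either way. A call with a gripper value outside its range is refused whole. "fingers" is the finger opening in mm, from 0 to 85.4, set as the call begins (left out, the last holds). The fingers move at their own pace and stop on an object; "grip_force" is the grip in N (left out, the last holds). Time passes only in rows, so rows that do not move let the fingers close, or fill a call up. It gives the time, the measured TCP pose, the force, the opening and the grip force at its end, in the units of the state.
- sense(): the state, without advancing time (a new reading comes with each control period).
- eyes.snapshot(name): name is "scene" or "top"; returns (picture, depth): 480x640x3 uint8, red, green, blue; 480x640 float32, mm along the optical axis (not along the pixel's ray), 0 where there is no reading.
- eyes.get_calibration(name): a dict with "intrinsics" (3x3 intrinsics, pixels), "D" ([k1, k2, p1, p2, k3] as OpenCV has them; the pictures are not rectified), "R" (3x3) and "t" (3): a world point X has camera coordinates R X + t. Camera axes: x right, y down, z forward; pixel columns grow to the right and rows downward; lengths in mm; the calibration is good to about 2 mm. A picture is of the moment at which its call begins. get_calibration takes no time and is no camera call.
- job.hand_in(): hands the job in; it is judged then, once.
Trained networks look in the newest picture that a camera, given by its name, has taken for a name from the list of things; names that differ only in an ending like _2 or _b are one class to them, and where a whole thing is asked for, a point or a joint stands for the part that bears it (a point fixed in the world has none). Each returns a list of dicts, best first, with "confidence" (0 to 1); they miss things now and then, are a little off and sometimes report something else, mostly with a low value. They report only what shows in the picture. A call takes as long as a camera call. They do not tell look-alikes from the thing itself.
- models.boxes_of(name, camera): "xyz" ([x, y, z] in mm, in world coordinates, good to about 4 mm: the middle of the surface that is visible of it).
- models.cut_out(name, camera): "pixels" (480x640 bool, what is visible of it).
- models.place_of(name, camera): "xyz" ([x, y, z] in mm, in world coordinates, good to about 4 mm: a listed point, or the origin of a listed thing).
The state is a dict: "time": time; "joint_pos": joint angles; "qd": joint speeds; "joint_efforts": joint torques, N m; "tool_pos": TCP position; "tcp_rot": TCP orientation; "ft_force": force on the tool from outside, world axes, zero at the start; "wrist_torque": the same for the moment, N m; "finger_gap": finger opening in mm; "grip_force": force on a finger pad.
Only numpy, scipy, OpenCV 4.12 (cv2) and the standard library are available. Lean on these libraries where they do the work, as an engineer would, in place of code of your own. Each camera call takes 0.05 s, during which the arm holds its last target. There are 200 camera calls.

## Working session

There is one attempt and no reset: what is moved stays moved. The work goes in short steps, Python scripts to look and compute and a tool call to move; the robot and the scene stay as the last step left them, time stands still between calls to the robot, and variables do not carry over. Pictures are saved under pics/ and viewed, at most 10 in all, crops included, and the job is handed in when it is done.

Besides the shell and the picture viewer there is one more tool, called after "Call:" as name([rows], argument=value, ...), one row to a line, values as JSON. apply_moves: Moves the arm, as the interface text tells. Its arguments: {"type":"object","properties":{"rows":{"type":"array"},"fingers":{"type":"number"},"grip_force":{"type":"number"}},"required":["rows"]}

```bash
mkdir -p pics; cat > h.py <<'E'
import numpy as np, cv2
from bench import sense, eyes, job, models
def world(name, depth, mask):
    c=eyes.get_calibration(name); K=np.array(c["intrinsics"],float); D=np.array(c["D"],float)
    R=np.array(c["R"]);t=np.array(c["t"]).ravel()
    v,u=np.nonzero(mask&(depth>0))
    n=cv2.undistortPoints(np.stack([u,v],1).astype(float)[:,None],K,D)[:,0]
    z=depth[v,u].astype(float)
    P=np.c_[n*z[:,None],z]
    return (P-t)@R, u, v
def px(name,X):
    c=eyes.get_calibration(name)
    R=np.array(c["R"]);t=np.array(c["t"],float)
    return cv2.projectPoints(np.array(X,float).reshape(-1,1,3),cv2.Rodrigues(R)[0],t,np.array(c["intrinsics"],float),np.array(c["D"],float))[0][:,0]
E
python3 - <<'E'
from h import *
s=sense();print(s)
for n in("top","scene"):
    p,d=eyes.snapshot(n); cv2.imwrite(f"pics/{n}0.png",p[...,::-1]); np.save(f"{n}0.npy",d)
    for o in("block","square_block","pad","heater"):
        print(n,o,[(np.round(r["xyz"]),round(r["confidence"],2),px(n,r["xyz"])[0].round()) for r in models.place_of(o,n)])
E
```

```text
{'time': 0.0, 'joint_pos': array([-6.94654598e+01,  7.51619005e+00,  8.53318556e+01, -1.74721956e-03,
        8.72619881e+01, -4.89392312e+00]), 'qd': array([ 0.16106978, -0.00033251,  0.07405403, -0.06251092, -0.0798577 ,
        0.0373353 ]), 'joint_efforts': array([-1.93467545e-04, -5.69389451e+01, -5.00553775e+01, -1.15123203e-04,
        1.46446333e-02,  4.65098663e-05]), 'tool_pos': array([ 257.42996173, -541.33230459,  230.20847484]), 'tcp_rot': array([-1.79890219e+02, -7.64840837e-03,  2.54285412e+01]), 'ft_force': array([-0.31187373, -0.52246844,  0.65761362]), 'wrist_torque': array([ 0.03563778, -0.00289785,  0.0101085 ]), 'grip_force': 0.0, 'finger_gap': 85.06635046221909}
top block [(array([ 274., -473.,    1.]), 0.86, array([513., 332.])), (array([ 610., -293.,    3.]), 0.55, array([417., 172.]))]
top square_block [(array([ 611., -162.,   -2.]), 0.62, array([355., 174.]))]
top pad [(array([475., -15.,   4.]), 0.89, array([286., 240.]))]
top heater [(array([624., 223.,   2.]), 0.81, array([171., 173.]))]
scene block []
scene square_block []
scene pad [(array([481., -12.,  -2.]), 0.7, array([359., 250.]))]
scene heater [(array([624., 222.,  -0.]), 0.82, array([477., 262.]))]
```

View pics/top0.png

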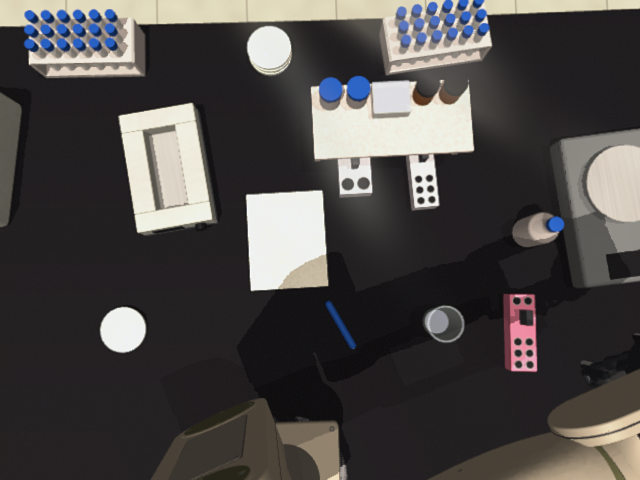

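View pics/scene0.png

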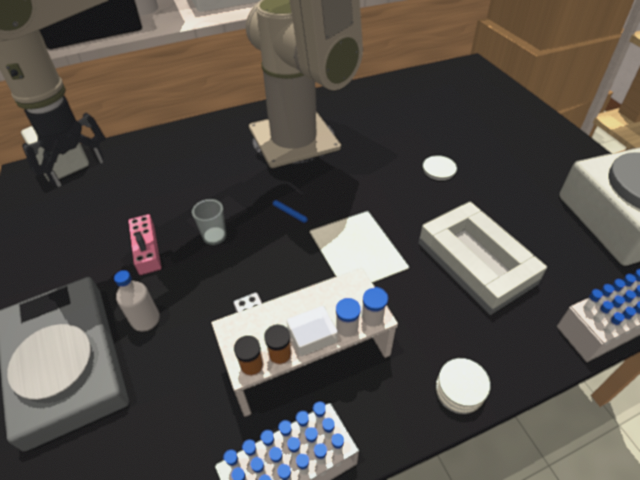

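The candidates for the long block are the pink block at top (521,332), a look-alike in the open, and the silver block with small bores at (424,182), half under the riser. The silver block at (355,178) has two large bores, so it is the squarish bystander. The one at (424,182) fits the description. I'll confirm it in a crop and measure it.

```bash
python3 - <<'E'
from h import *
p=cv2.imread("pics/top0.png"); d=np.load("top0.npy")
cv2.imwrite("pics/crop1.png",cv2.resize(p[75:225,300:500],None,fx=4,fy=4,interpolation=cv2.INTER_CUBIC))
W,u,v=world("top",d,d>0)
def rect(name,sel):
    m=np.zeros((480,640),np.uint8); m[v[sel],u[sel]]=1
    m=cv2.morphologyEx(m,cv2.MORPH_OPEN,np.ones((2,2),np.uint8))
    n,l,st,_=cv2.connectedComponentsWithStats(m)
    k=1+np.argmax(st[1:,4]); s=sel.copy(); s&=(l[v,u]==k)
    r=cv2.minAreaRect(W[s][:,:2].astype(np.float32)); print(name,s.sum(),np.median(W[s][:,2]).round(1),np.round(r[0],1),np.round(r[1],1),round(r[2],2)); 
    return s
x,y,z=W.T
bx=lambda a,b,c,e:(u>a)&(u<b)&(v>c)&(v<e)
rect("block top",bx(403,445,150,215)&(z>33)&(z<47))
rect("sq top",bx(335,376,150,200)&(z>33)&(z<47))
rect("riser",bx(305,480,70,165)&(z>118)&(z<130))
rect("heater rim",bx(110,225,95,240)&(z>56)&(z<68))
rect("heater floor",bx(135,200,115,220)&(z>14)&(z<27))
g=cv2.cvtColor(p,cv2.COLOR_BGR2GRAY)
rect("pad",bx(240,335,185,295)&(g[v,u]>110)&(z<12))
s=bx(300,500,70,225); print("fin z",[(np.round(W[i]),u[i],v[i]) for i in np.nonzero(bx(410,440,150,168)&(z>60)&(z<100))[0][:12]])
print("maxz", np.percentile(z[bx(240,480,60,300)],99.9))
E
```

```text
block top 1149 40.0 [ 583.8 -298. ] [104.8  49.7] 3.4
sq top 1003 40.0 [ 597.4 -159.3] [71.2 64.2] 1.78
riser 7788 123.7 [ 687.9 -227.6] [140.8 299.7] 1.17
heater rim 6080 61.8 [621.8 217.9] [239.  149.5] 8.59
heater floor 2066 20.2 [626.  224.4] [158.8  59.4] 8.27
pad 7234 2.9 [475.6 -16.2] [199.5 159.7] 1.73
fin z [(array([ 632., -289.,   61.]), np.int64(420), np.int64(155)), (array([ 628., -288.,   77.]), np.int64(421), np.int64(155)), (array([ 628., -290.,   76.]), np.int64(422), np.int64(155)), (array([ 628., -291.,   79.]), np.int64(423), np.int64(155)), (array([ 628., -293.,   78.]), np.int64(424), np.int64(155)), (array([ 628., -295.,   78.]), np.int64(425), np.int64(155)), (array([ 628., -297.,   77.]), np.int64(426), np.int64(155)), (array([ 627., -299.,   80.]), np.int64(427), np.int64(155)), (array([ 628., -302.,   74.]), np.int64(428), np.int64(155)), (array([ 629., -288.,   66.]), np.int64(420), np.int64(156)), (array([ 627., -288.,   73.]), np.int64(421), np.int64(156)), (array([ 625., -289.,   80.]), np.int64(422), np.int64(156))]
maxz 188.77141866307795
```

View pics/crop1.png

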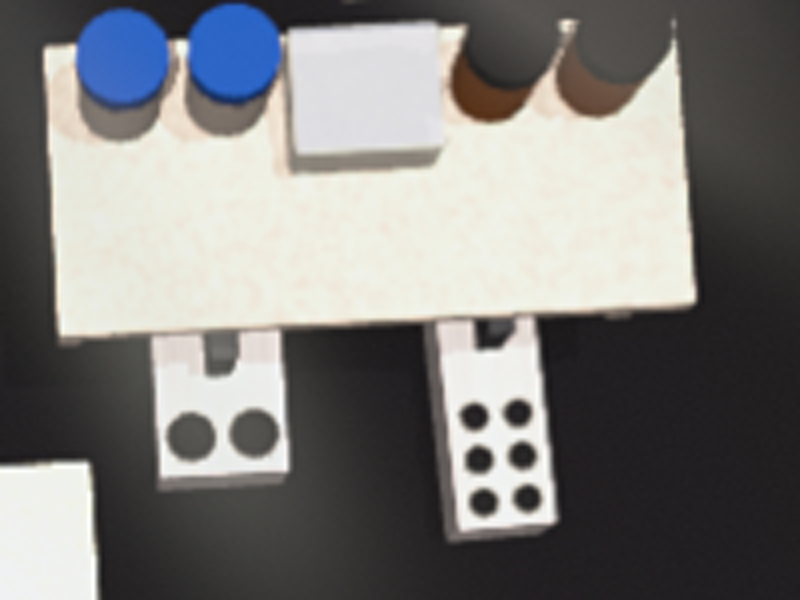

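```bash
cat >> h.py <<'E'
def onplane(name,uv,z0):
    c=eyes.get_calibration(name); R=np.array(c["R"]);t=np.array(c["t"]).ravel()
    n=cv2.undistortPoints(np.array(uv,float).reshape(-1,1,2),np.array(c["intrinsics"],float),np.array(c["D"],float))[:,0]
    r=np.c_[n,np.ones(len(n))]@R; o=-R.T@t
    return o+r*((z0-o[2])/r[:,2])[:,None]
def to(X,yaw,s=None):
    "tool-frame shift and z turn from current pose to (X, yaw) tool-down"
    from scipy.spatial.transform import Rotation as Ro
    s=s or sense(); R=Ro.from_euler("xyz",s["tcp_rot"],degrees=True)
    d=R.inv().apply(np.array(X)-s["tool_pos"]); r=(R.inv()*Ro.from_euler("xyz",[180,0,yaw],degrees=True)).as_rotvec()
    return d.round(1), r.round(4)
E
python3 - <<'E'
from h import *
p=cv2.imread("pics/top0.png"); d=np.load("top0.npy")
W,u,v=world("top",d,d>0); x,y,z=W.T
bx=lambda a,b,c,e:(u>a)&(u<b)&(v>c)&(v<e)
# heater hole
m=np.zeros((480,640),np.uint8); s=bx(135,200,115,220)&(z<56); m[v[s],u[s]]=1
m=cv2.morphologyEx(m,cv2.MORPH_OPEN,np.ones((3,3),np.uint8))
n,l,st,_=cv2.connectedComponentsWithStats(m);k=1+np.argmax(st[1:,4])
c=max(cv2.findContours((l==k).astype(np.uint8),cv2.RETR_EXTERNAL,cv2.CHAIN_APPROX_NONE)[0],key=len)[:,0]
P=onplane("top",c,62); print("well",cv2.minAreaRect(P[:,:2].astype(np.float32)))
# block sides
s=bx(400,445,150,215)&(z>34)&(z<47)
q=W[s]; 
lo=[];hi=[]
for a in np.arange(540,610,5):
    b=q[(q[:,0]>=a)&(q[:,0]<a+5)]; lo.append((a+2.5,b[:,1].min()));hi.append((a+2.5,b[:,1].max()))
for e in(lo,hi): f=np.polyfit(*np.array(e).T,1);print(np.degrees(np.arctan(f[0])),np.polyval(f,[531,550,606]))
print("x min",np.percentile(q[:,0],[0,.5,1,2]))
yaw=3.7
print(sense()["tool_pos"],to([553,-300,230],yaw))
for nm,b in dict(beaker=(420,468,300,345),bottle=(510,565,210,250)).items():
    s=bx(*b)&(z>30); print(nm,W[s].max(0).round(),W[s].min(0).round())
E
```

```text
well ((622.1039428710938, 218.22125244140625), (164.09530639648438, 64.82506561279297), 8.32363224029541)
3.6690073296555052 [-324.87638463 -323.65802993 -320.06708974]
3.9551971589709805 [-276.00203682 -274.68835641 -270.81645626]
x min [530.83323971 531.34823126 532.27881997 533.01857833]
[ 257.62518482 -541.86122543  231.25203508] (array([370.6, -91.6,   1.3]), array([-1.000e-04,  0.000e+00,  3.792e-01]))
beaker [ 335. -281.   97.] [ 267. -352.   30.]
bottle [ 505. -479.  154.] [ 446. -536.   30.]
```

Call:
apply_moves([
  [45,-11,0,0,0,0.126],
  [45,-11,0,0,0,0.126],
  [45,-11,0,0,0,0.127],
  [45,-11,0,0,0,0],
  [45,-11,0,0,0,0],
], fingers=85, grip_force=80)

```text
time: 1.12
tool_pos: [464.7, -440.3, 231.6]
tcp_rot: [180.0, -0.0, 3.7]
ft_force: [-0.1, 0.1, -0.1]
finger_gap: 84.5
grip_force: 0.0
```

```bash
python3 -c "
from h import *
print(sense()['tool_pos'],to([553,-299,100],3.8))"
```

```text
[ 464.73875555 -440.34575732  231.55098153] (array([  97.2, -135.4,  131.5]), array([ 0.0004, -0.0003, -0.0016]))
```

Call:
apply_moves([
  [24.5,-34,0,0,0,0],
  [24.5,-34,0,0,0,0],
  [24.5,-34,0,0,0,0],
  [23.7,-33.4,30,0,0,0],
  [0,0,50,0,0,0],
])

```text
time: 1.75
tool_pos: [554.8, -297.8, 153.2]
tcp_rot: [179.8, -0.3, 3.9]
ft_force: [0.3, -0.7, 0.1]
finger_gap: 85.3
grip_force: 0.0
```

Call:
apply_moves([
  [0,0,45,0,0,0],
  [0,0,35,0,0,0],
  [0,0,20,0,0,0],
  [0,0,0,0,0,0],
  [0,0,0,0,0,0],
])

```text
time: 2.38
tool_pos: [552.7, -300.3, 53.2]
tcp_rot: [179.9, -0.1, 3.7]
ft_force: [-0.1, -0.3, -0.0]
finger_gap: 85.1
grip_force: 0.0
```

```bash
python3 -c "
from h import *
p,d=eyes.snapshot('top'); cv2.imwrite('pics/c2.png',cv2.resize(p[75:225,300:500,::-1],None,fx=3,fy=3))
print(to([553,-299,7],3.8))"
```

```text
(array([ 0. , -1.6, 46.6]), array([ 0.0021, -0.0028, -0.0016]))
```

Call:
apply_moves([
  [0,-1.3,22,0,0,0],
  [0,0,15,0,0,0],
  [0,0,9,0,0,0],
  [0,0,0,0,0,0],
  [0,0,0,0,0,0],
])

```text
time: 3.05
tool_pos: [551.9, -298.6, 6.0]
tcp_rot: [180.0, -0.0, 3.7]
ft_force: [-0.7, 0.5, -0.4]
finger_gap: 84.9
grip_force: 0.0
```

Call:
apply_moves([
  [0,0,0,0,0,0],
  [0,0,0,0,0,0],
  [0,0,0,0,0,0],
  [0,0,0,0,0,0],
  [0,0,0,0,0,0],
], fingers=44, grip_force=80)

```text
time: 3.68
tool_pos: [552.0, -298.7, 6.1]
tcp_rot: [179.9, -0.1, 3.7]
ft_force: [-0.7, 0.0, 6.2]
finger_gap: 48.8
grip_force: 83.5
```

Call:
apply_moves([
  [0,0,-2,0,0,0],
  [-5,0,-2,0,0,0],
  [-15,0,0,0,0,0],
  [-20,0,0,0,0,0],
  [-20,0,0,0,0,0],
])

```text
time: 4.3
tool_pos: [490.2, -301.6, 8.6]
tcp_rot: [-179.9, 0.1, 3.7]
ft_force: [-0.2, -0.2, -2.1]
finger_gap: 48.9
grip_force: 82.8
```

Call:
apply_moves([
  [-20,0,0,0,0,0],
  [-20,0,0,0,0,0],
  [-15,0,0,0,0,0],
  [-5,0,0,0,0,0],
  [0,0,0,0,0,0],
])

```text
time: 4.92
tool_pos: [431.7, -306.1, 9.4]
tcp_rot: [180.0, -0.0, 3.7]
ft_force: [0.2, 0.6, -1.6]
finger_gap: 48.8
grip_force: 82.8
```

```bash
python3 -c "
from h import *
s=sense();print(s['ft_force'],s['wrist_torque'],s['finger_gap'],to([421,-16,60],1.7))
p,d=eyes.snapshot('scene'); a=p[180:400,180:440,::-1]
p,d=eyes.snapshot('top'); b=p[75:295,260:500,::-1]
cv2.imwrite('pics/c3.png',cv2.resize(np.hstack([a,b]),None,fx=1.6,fy=1.6))
for r in models.place_of('block','top'): print(r['xyz'],r['confidence'])
"
```

```text
[ 0.21270705  0.64357561 -1.60870785] [-0.00373684  0.16859562 -0.05028966] 48.76635377707936 (array([   8. , -290.2,  -50.6]), array([ 0.    , -0.0003,  0.0347]))
[491.8, -296.8, 6.3] 0.85
[277.5, -475.2, 0.4] 0.58
```

View pics/c3.png

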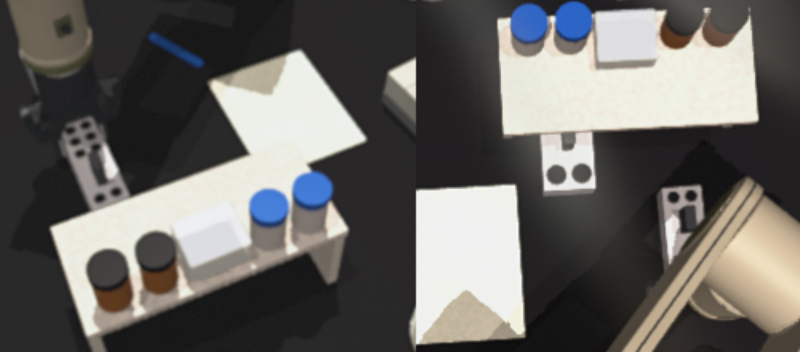

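The picture shows the long block held at its free end and fully clear of the riser (top crop about 683,225), with the squarish block untouched at (568,165). Next I'll lift it and carry it to the pad.

Call:
apply_moves([
  [0,0,-15,0,0,0],
  [0,-15,-15,0,0,0.035],
  [1,-30,-10,0,0,0],
  [1,-40,0,0,0,0],
  [1,-40,0,0,0,0],
])

```text
time: 5.7
tool_pos: [431.3, -180.2, 50.8]
tcp_rot: [179.9, -0.1, 1.7]
ft_force: [0.6, -1.4, -2.4]
finger_gap: 49.1
grip_force: 83.1
```

Call:
apply_moves([
  [0,-40,0,0,0,0],
  [0,-40,0,0,0,0],
  [0,-40,0,0,0,0],
  [0,-30,0,0,0,0],
  [0,-15,0,0,0,0],
])

```text
time: 6.32
tool_pos: [426.1, -14.7, 50.4]
tcp_rot: [180.0, -0.1, 1.8]
ft_force: [0.1, -0.0, -2.3]
finger_gap: 49.0
grip_force: 83.2
```

```bash
python3 -c "
from h import *
s=sense();print(s['ft_force'],s['wrist_torque'],s['finger_gap'],to([421,-16,10],1.7))
for r in models.place_of('block','scene'): print(r['xyz'],r['confidence'])
p,d=eyes.snapshot('scene')
for r in models.place_of('block','scene'): print(r['xyz'],r['confidence'])
m=models.cut_out('block','scene')
for r in m:
  W,u,v=world('scene',d,r['pixels']); t=W
  print(r['confidence'],W.min(0).round(),W.max(0).round())
"
```

```text
[ 0.12102407 -0.01859635 -2.34797378] [-0.0309448   0.18590746  0.01068981] 48.96954806604124 (array([-5.2,  1.1, 40.3]), array([ 0.0001, -0.0014,  0.0019]))
[487.4, -304.3, 3.7] 0.97
[275.1, -479.3, 2.6] 0.89
[275.6, -480.2, 2.3] 0.67
[483.0, -13.2, 46.1] 0.6
0.73 [330. -42.  -1.] [560.  53. 125.]
0.67 [ 198. -505.   -1.] [ 356. -452.   81.]
```

Call:
apply_moves([
  [-3,0,15,0,0,0],
  [-2,0,12,0,0,0],
  [0,0,7,0,0,0],
  [0,0,4,0,0,0],
  [0,0,0,0,0,0],
])

```text
time: 7.15
tool_pos: [420.4, -16.3, 11.0]
tcp_rot: [-180.0, 0.0, 1.7]
ft_force: [-0.6, 0.3, -2.2]
finger_gap: 48.9
grip_force: 83.2
```

Call:
apply_moves([
  [0,0,1,0,0,0],
  [0,0,1,0,0,0],
  [0,0,1,0,0,0],
  [0,0,0,0,0,0],
  [0,0,0,0,0,0],
])

```text
time: 7.78
tool_pos: [420.9, -16.2, 9.1]
tcp_rot: [180.0, -0.0, 1.7]
ft_force: [-3.9, 0.6, 6.1]
finger_gap: 49.0
grip_force: 84.3
```

Contact is felt at the pad, so I'll let go and rise.

Call:
apply_moves([
  [0,0,0,0,0,0],
  [0,0,0,0,0,0],
  [0,0,0,0,0,0],
  [0,0,0,0,0,0],
  [0,0,0,0,0,0],
], fingers=85)

```text
time: 8.4
tool_pos: [420.6, -16.2, 8.3]
tcp_rot: [-180.0, 0.0, 1.7]
ft_force: [-0.2, -0.3, -0.1]
finger_gap: 85.0
grip_force: 0.0
```

Call:
apply_moves([
  [0,0,-20,0,0,0],
  [0,0,-40,0,0,0],
  [0,0,-50,0,0,0],
  [0,-40,-40,0,0,0],
  [0,-50,0,0,0,0],
])

```text
time: 9.02
tool_pos: [420.7, 74.2, 162.8]
tcp_rot: [-180.0, -0.5, 1.6]
ft_force: [0.1, -1.0, -0.5]
finger_gap: 85.0
grip_force: 0.0
```

Call:
apply_moves([
  [0,-50,0,0,0,0],
  [0,-50,0,0,0,0],
  [0,-30,0,0,0,0],
  [0,0,0,0,0,0],
  [0,0,0,0,0,0],
])

```text
time: 9.65
tool_pos: [413.9, 203.2, 158.1]
tcp_rot: [180.0, 0.0, 1.7]
ft_force: [-0.5, -0.4, -0.3]
finger_gap: 85.3
grip_force: 0.0
```

```bash
python3 - <<'E'
from h import *
p,d=eyes.snapshot('top'); cv2.imwrite('pics/c4.png',cv2.resize(p[170:310,200:400,::-1],None,fx=4,fy=4))
m=models.cut_out('block','top'); print([(r['confidence'],r['pixels'].sum()) for r in m])
W,u,v=world('top',d,d>0)
r=(abs(W[:,0]-475)<110)&(abs(W[:,1]+16)<90)
for lo,hi in((36,50),(74,90)):
    q=W[r&(W[:,2]>lo)&(W[:,2]<hi)]; print(len(q),np.median(q[:,2]),cv2.minAreaRect(q[:,:2].astype(np.float32)))
    A=np.c_[q[:,:2],np.ones(len(q))]; print("slope",np.linalg.lstsq(A,q[:,2],rcond=None)[0])
print(models.place_of('block','top'))
E
```

```text
[(0.85, np.int64(1887)), (0.8, np.int64(2360))]
1720 43.09038632212328 ((476.33551025390625, -15.706104278564453), (150.44285583496094, 50.116764068603516), 1.0825384855270386)
slope [-2.68952630e-03  3.59733117e-03  4.44086564e+01]
114 81.60347560385364 ((506.076904296875, -14.868778228759766), (13.760236740112305, 30.131811141967773), 89.54053497314453)
slope [8.46881232e-04 1.09702617e-02 8.13034368e+01]
[{'xyz': [481.5, -9.9, 8.1], 'confidence': 0.84}, {'xyz': [277.9, -473.9, 2.4], 'confidence': 0.63}, {'xyz': [626.2, 223.4, -0.1], 'confidence': 0.49}]
```

View pics/c4.png

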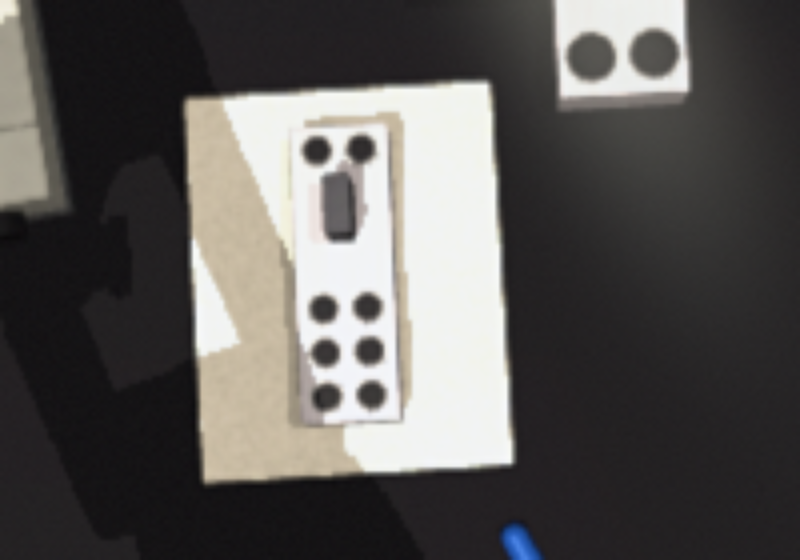

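The block lies flat on the pad, with its fin at about (340,205) in the crop. Next is the fin.

```bash
python3 -c "
from h import *
print(to([506.2,-15.2,110],1.4))"
```

```text
(array([ 85.8, 220.4,  48.3]), array([0.0003, 0.    , 0.0039]))
```

Call:
apply_moves([
  [17,44,0,0,0,0],
  [17,44,0,0,0,0],
  [17,44,0,0,0,0],
  [17,44,0,0,0,0],
  [17,44,0,0,0,0],
], fingers=60)

```text
time: 10.42
tool_pos: [505.8, -16.2, 158.5]
tcp_rot: [180.0, -0.0, 1.6]
ft_force: [0.9, 0.4, 0.1]
finger_gap: 59.8
grip_force: 0.0
```

Call:
apply_moves([
  [0,0,24,0,0,0],
  [0,0,24,0,0,0],
  [0,0,0,0,0,0],
  [0,0,0,0,0,0],
  [0,0,0,0,0,0],
])

```text
time: 11.05
tool_pos: [506.4, -13.8, 111.8]
tcp_rot: [180.0, -0.1, 1.7]
ft_force: [0.0, 0.2, -0.1]
finger_gap: 59.9
grip_force: 0.0
```

```bash
python3 -c "
from h import *
print(to([506.2,-15.2,48],1.4))"
```

```text
(array([-0.4,  1.4, 63.8]), array([ 0.0003, -0.0023,  0.0054]))
```

Call:
apply_moves([
  [0,1,25,0,0,0.004],
  [0,0,22,0,0,0],
  [0,0,12,0,0,0],
  [0,0,4,0,0,0],
  [0,0,0,0,0,0],
])

```text
time: 11.68
tool_pos: [506.0, -14.7, 47.9]
tcp_rot: [180.0, -0.0, 1.5]
ft_force: [0.7, 0.1, -0.7]
finger_gap: 59.9
grip_force: 0.0
```

Call:
apply_moves([
  [0,0,0,0,0,0],
  [0,0,0,0,0,0],
  [0,0,0,0,0,0],
  [0,0,0,0,0,0],
  [0,0,0,0,0,0],
], fingers=8, grip_force=100)

```text
time: 12.3
tool_pos: [506.1, -14.7, 48.0]
tcp_rot: [180.0, -0.1, 1.5]
ft_force: [0.3, 0.3, 6.2]
finger_gap: 12.8
grip_force: 98.2
```

Call:
apply_moves([
  [0,0,0,0,0,0],
  [0,0,0,0,0,0],
  [0,0,0,0,0,0],
  [0,0,0,0,0,0],
  [0,0,0,0,0,0],
])

```text
time: 12.92
tool_pos: [506.1, -14.7, 48.0]
tcp_rot: [180.0, -0.1, 1.5]
ft_force: [-2.1, 0.5, 5.8]
finger_gap: 12.8
grip_force: 98.2
```

Call:
apply_moves([
  [0,0,-10,0,0,0],
  [0,0,-20,0,0,0],
  [0,0,-30,0,0,0],
  [0,0,-25,0,0,0],
  [0,0,-10,0,0,0],
])

```text
time: 13.55
tool_pos: [506.3, -14.8, 144.1]
tcp_rot: [180.0, -0.1, 1.5]
ft_force: [0.8, 0.1, -2.5]
finger_gap: 12.8
grip_force: 97.3
```

```bash
python3 - <<'E'
from h import *
s=sense();print(s['ft_force'],s['wrist_torque'],s['finger_gap'])
p,d=eyes.snapshot('scene');cv2.imwrite('pics/c5.png',cv2.resize(p[130:330,250:500,::-1],None,fx=3,fy=3))
p,d=eyes.snapshot('top')
W,u,v=world('top',d,d>0)
r=(abs(W[:,0]-475)<85)&(abs(W[:,1]+16)<30)&(W[:,2]>105)&(W[:,2]<150); q=W[r]; print(len(q), np.median(q,0), q.min(0),q.max(0))
print("slope",np.linalg.lstsq(np.c_[q[:,:2],np.ones(len(q))],q[:,2],rcond=None)[0])
print(to([651.7,222.6,143],8.4))
E
```

```text
[ 0.82339482  0.06087412 -2.47341566] [-0.02483554 -0.04315922  0.03600604] 12.750322386066642
813 [447.05734844  -8.071281   139.26629014] [401.36788913 -30.26293524 105.0036659 ] [491.83679762   8.81241308 145.21645641]
slope [ 2.09931360e-02 -1.48050315e-02  1.29569085e+02]
(array([ 151.6, -233.5,    0.4]), array([ 0.0004, -0.0017, -0.1208]))
```

View pics/c5.png

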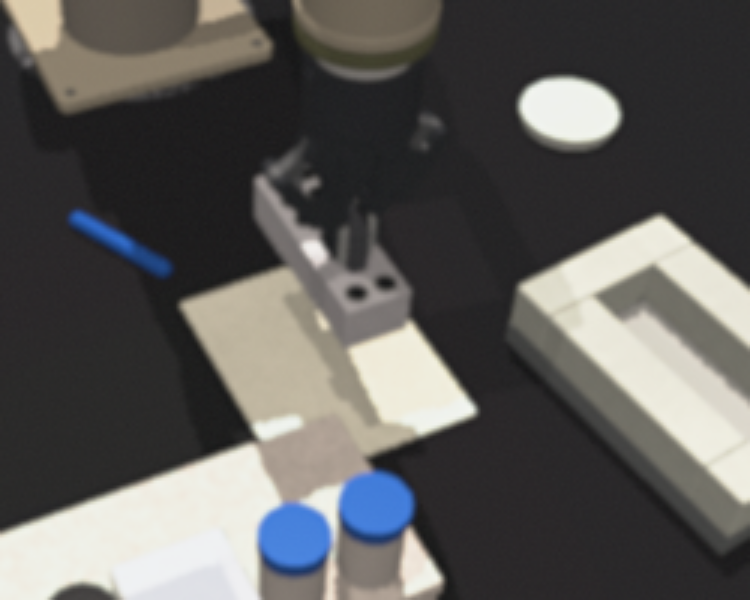

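The block is held level by its fin, at about (350,260) in the crop. I'll carry it over to the heater.

Call:
apply_moves([
  [12,-18,0,0,0,0],
  [22,-34,0,0,0,0],
  [24,-37,0,0,0,0],
  [24,-37,0,0,0,0],
  [24,-37,0,0,0,0],
])

```text
time: 14.28
tool_pos: [606.9, 152.0, 140.1]
tcp_rot: [180.0, 0.2, 1.5]
ft_force: [-0.2, 0.7, -2.0]
finger_gap: 12.7
grip_force: 97.5
```

Call:
apply_moves([
  [22,-34,0,0,0,0],
  [14,-22,0,0,0,0],
  [9.5,-14.5,0,0,0,-0.04],
  [0,0,0,0,0,-0.04],
  [0,0,0,0,0,-0.04],
])

```text
time: 14.9
tool_pos: [649.9, 222.7, 139.5]
tcp_rot: [180.0, 0.2, 8.5]
ft_force: [0.0, 0.4, -2.7]
finger_gap: 12.7
grip_force: 97.8
```

Call:
apply_moves([
  [0,0,0,0,0,0],
  [0,0,0,0,0,0],
  [0,0,0,0,0,0],
  [0,0,0,0,0,0],
  [0,0,0,0,0,0],
])

```text
time: 15.52
tool_pos: [651.0, 222.6, 142.4]
tcp_rot: [-180.0, -0.0, 8.3]
ft_force: [-0.1, -0.0, -2.5]
finger_gap: 12.9
grip_force: 97.8
```

```bash
python3 - <<'E'
from h import *
s=sense();print(s['tool_pos'],s['tcp_rot'],to([651.7,222.6,115],8.4))
for n in('top','scene'):
    p,d=eyes.snapshot(n);cv2.imwrite(f'pics/c6{n}.png',p[...,::-1])
    W,u,v=world(n,d,d>0)
    r=(abs(W[:,0]-622)<100)&(abs(W[:,1]-218)<60)&(W[:,2]>120)&(W[:,2]<142); q=W[r]
    z0=np.median(q[:,2]); q=q[abs(q[:,2]-z0)<5]
    print(n,len(q),z0,cv2.minAreaRect(q[:,:2].astype(np.float32)),np.linalg.lstsq(np.c_[q[:,:2],np.ones(len(q))],q[:,2],rcond=None)[0])
a=cv2.imread('pics/c6top.png')[80:260,80:280];b=cv2.imread('pics/c6scene.png')[180:360,380:580]
cv2.imwrite('pics/c6.png',cv2.resize(np.hstack([a,b]),None,fx=2,fy=2))
E
```

```text
[651.04704058 222.60960527 142.40617965] [-1.79999976e+02 -1.12034998e-02  8.34427958e+00] (array([ 0.6,  0.1, 27.4]), array([-0.    , -0.0002, -0.001 ]))
top 1147 136.96775598444555 ((621.152587890625, 212.22824096679688), (150.34080505371094, 41.27461624145508), 10.797300338745117) [-5.34622041e-04  1.02747355e-02  1.35459699e+02]
scene 1092 136.1026157634209 ((623.050048828125, 216.16949462890625), (152.681640625, 52.47700119018555), 8.027996063232422) [-8.59463278e-03  2.80226876e-02  1.35856086e+02]
```

View pics/c6.png

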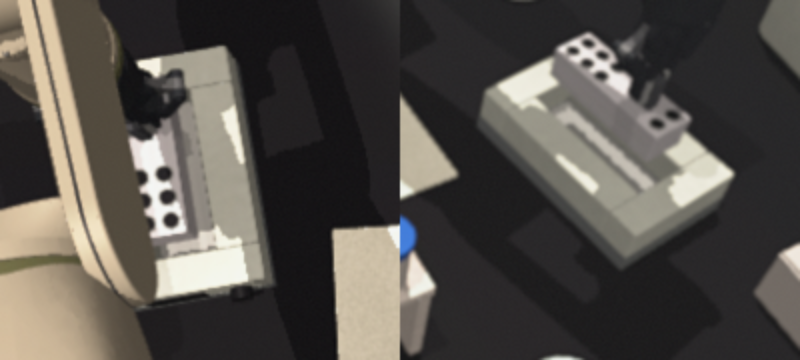

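The block hangs level over the well and centred to within about 2 mm, both in the top crop (160,200) and the scene crop (620,100). Now I'll lower it.

Call:
apply_moves([
  [0.5,0,12,0,0,0],
  [0,0,15,0,0,0],
  [0,0,11,0,0,0],
  [0,0,6,0,0,0],
  [0,0,0,0,0,0],
])

```text
time: 16.25
tool_pos: [651.0, 222.6, 97.3]
tcp_rot: [180.0, 0.1, 8.4]
ft_force: [0.8, 1.1, -2.3]
finger_gap: 12.7
grip_force: 97.8
```

Call:
apply_moves([
  [0,0,7,0,0,0],
  [0,0,7,0,0,0],
  [0,0,7,0,0,0],
  [0,0,5,0,0,0],
  [0,0,2,0,0,0],
])

```text
time: 16.88
tool_pos: [651.2, 222.7, 69.6]
tcp_rot: [180.0, 0.0, 8.4]
ft_force: [-0.8, -0.4, -1.9]
finger_gap: 12.6
grip_force: 97.8
```

Call:
apply_moves([
  [0,0,1,0,0,0],
  [0,0,1,0,0,0],
  [0,0,1,0,0,0],
  [0,0,0,0,0,0],
  [0,0,0,0,0,0],
])

```text
time: 17.5
tool_pos: [651.5, 222.7, 67.4]
tcp_rot: [-180.0, -0.0, 8.4]
ft_force: [-0.1, 0.3, -3.5]
finger_gap: 12.7
grip_force: 97.8
```

Call:
apply_moves([
  [0,0,0.7,0,0,0],
  [0,0,0.7,0,0,0],
  [0,0,0.6,0,0,0],
  [0,0,0,0,0,0],
  [0,0,0,0,0,0],
])

```text
time: 18.12
tool_pos: [651.5, 222.7, 65.3]
tcp_rot: [-180.0, -0.0, 8.4]
ft_force: [-0.5, -0.2, -4.0]
finger_gap: 12.9
grip_force: 97.8
```

Call:
apply_moves([
  [0,0,0.5,0,0,0],
  [0,0,0.5,0,0,0],
  [0,0,0,0,0,0],
  [0,0,0,0,0,0],
  [0,0,0,0,0,0],
])

```text
time: 18.75
tool_pos: [651.6, 222.8, 65.0]
tcp_rot: [-180.0, -0.0, 8.4]
ft_force: [-4.1, -0.9, 5.3]
finger_gap: 12.6
grip_force: 98.8
```

```bash
python3 - <<'E'
from h import *
print(sense()['wrist_torque'])
p,d=eyes.snapshot('scene')
W,u,v=world('scene',d,d>0)
c,s=np.cos(np.radians(8.4)),np.sin(np.radians(8.4)); a=W[:,:2]-[622,218.2]; L=np.c_[a@[c,s],a@[-s,c]]
for nm,m in dict(free=(L[:,0]>-70)&(L[:,0]<-25)&(abs(L[:,1])<22),fin=(L[:,0]>50)&(L[:,0]<72)&(abs(L[:,1])<22),rim=(abs(L[:,0])<100)&(abs(L[:,1])>38)&(abs(L[:,1])<60)).items():
    z=W[m&(W[:,2]<66),2]; print(nm,len(z),np.percentile(z,[25,50,75,90]))
E
```

```text
[-0.18081388  0.58329961  0.02731358]
free 257 [58.63462522 59.49860825 60.40750421 61.36173267]
fin 162 [59.51492371 60.42250205 61.35325653 62.22689373]
rim 1146 [60.53386512 61.53297084 62.59103955 63.44806954]
```

Contact with the floor is felt, and the block top is at about 60 mm at both ends. I'll release.

Call:
apply_moves([
  [0,0,0,0,0,0],
  [0,0,0,0,0,0],
  [0,0,0,0,0,0],
  [0,0,0,0,0,0],
  [0,0,0,0,0,0],
], fingers=45)

```text
time: 19.42
tool_pos: [651.5, 222.7, 64.2]
tcp_rot: [180.0, 0.0, 8.4]
ft_force: [-0.1, -0.3, 0.1]
finger_gap: 45.2
grip_force: 0.0
```

Call:
apply_moves([
  [0,0,-15,0,0,0],
  [0,0,-25,0,0,0],
  [0,0,-40,0,0,0],
  [0,0,-40,0,0,0],
  [-30,0,-20,0,0,0],
])

```text
time: 20.05
tool_pos: [623.9, 218.6, 209.0]
tcp_rot: [-180.0, -0.4, 8.3]
ft_force: [-0.7, -0.2, 0.6]
finger_gap: 45.0
grip_force: 0.0
```

Call:
apply_moves([
  [-40,0,0,0,0,0],
  [-40,30,0,0,0,0],
  [-40,40,0,0,0,0],
  [-30,40,0,0,0,0],
  [0,40,0,0,0,0],
])

```text
time: 20.68
tool_pos: [493.9, 47.2, 205.7]
tcp_rot: [180.0, -0.1, 8.4]
ft_force: [0.6, -0.9, 0.4]
finger_gap: 44.9
grip_force: 0.0
```

Call:
apply_moves([
  [0,40,0,0,0,0],
  [0,30,0,0,0,0],
  [0,0,0,0,0,0],
  [0,0,0,0,0,0],
  [0,0,0,0,0,0],
])

```text
time: 21.3
tool_pos: [505.4, -20.1, 204.6]
tcp_rot: [-180.0, -0.0, 8.4]
ft_force: [-0.7, 0.0, 0.3]
finger_gap: 45.2
grip_force: 0.0
```

```bash
python3 - <<'E'
from h import *
p,d=eyes.snapshot('top');cv2.imwrite('pics/c7.png',cv2.resize(p[80:260,80:400,::-1],None,fx=2.4,fy=2.4))
W,u,v=world('top',d,d>0)
a=np.radians(8.4);c,s=np.cos(a),np.sin(a); b=W[:,:2]-[622,218.2]; L=np.c_[b@[c,s],b@[-s,c]]
for nm,m in dict(free=(L[:,0]>-70)&(L[:,0]<-25)&(abs(L[:,1])<22),fin=(L[:,0]>50)&(L[:,0]<72)&(abs(L[:,1])<22),left=(abs(L[:,0])<70)&(L[:,1]>14)&(L[:,1]<22),right=(abs(L[:,0])<70)&(L[:,1]<-14)&(L[:,1]>-22),top=(abs(L[:,0]-30)<12)&(abs(L[:,1])<6),rim=(abs(L[:,0])<100)&(abs(L[:,1])>38)&(abs(L[:,1])<60)).items():
    z=W[m,2]; print(nm,len(z),np.percentile(z,[25,50,75]).round(1))
E
```

```text
free 500 [58.9 60.2 61.7]
fin 205 [58.4 60.  61.6]
left 253 [58.7 60.  61.6]
right 278 [58.5 60.1 61.5]
top 89 [ 96.5  98.8 100. ]
rim 1527 [60.4 61.9 63.2]
```

View pics/c7.png

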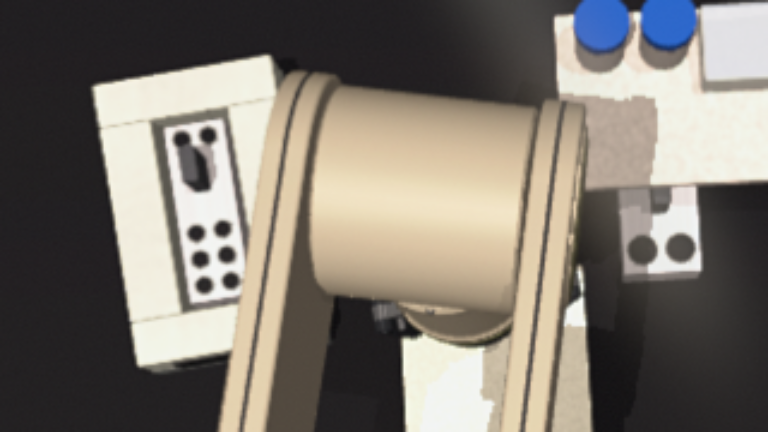

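The block sits flat in the well at about (205,215), with its top at 60 mm all over. The squarish block is in place at (660,235), and the robot is touching nothing.

```bash
python3 -c "
from bench import job
print(job.hand_in())"
```

```text
the job is handed in; nothing more can be done
None
```

The long block was set down on the pad, then lowered by its fin into the heater well, where it sits flat; the squarish block was left where it was, and the job is handed in at about 21 s.

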